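# Uncouple the drive arm of a bench rocker and hold it raised

### The arm

A 7-joint arm with a two-finger parallel gripper is mounted at the origin on a cart in front of the work surface, level with it; the furniture and walls round the work are solid. World frame = base frame: x ahead of the robot, y to its left, z up, the work surface at z = 0. Lengths are in mm, angles in rad, forces in N, time in s.
With the tool pointing down it reaches from about 400 to 875 mm from the base axis. Payload 4.4 kg.
Tool frame: the origin (TCP) lies at the very end of the fingers, on their centre line; the grasp point (between the pads) lies 19 mm behind it; z points along the fingers, y is the line along which they close (so a half turn about z gives the same grasp; the last joint's range is limited). The gripper opens to 85 mm and grips with 20 to 120 N. Pads are 22 mm wide; open, the fingers measure 114 mm over their backs; the gripper's body (76 mm by 85 mm) begins 54 mm behind the grasp point. The pads swing forward as they close: fully open they stand 13 mm farther back than shut.
Start: joints at [-1.175, 0.628, 0.038, 1.517, -0.027, 0.996, -0.02], TCP at [289.594, 581.939, 231.313] pointing down, gripper open.
Joint ranges: [-3.06, 3.06], [-0.37, 2.12], [-1.25, 1.32], [0.18, 2.47], [-1.1, 4.24], [0.23, 1.98], [-2.94, 2.94]. Speed limits (rad/s): [2.57, 2.57, 3.14, 3.14, 3.14, 3.14, 3.14].

### API

Orientations are given as [roll, pitch, yaw] about the fixed x, y, z axes, in that order (R = Rz(yaw) Ry(pitch) Rx(roll)).
In Python, from cell import sensors, get_image, camera_params, order gives the robot as it stands.
- The arm moves only by the shell command python3 -m inch 'ROWS' [OPENING]. ROWS is JSON, a list that holds one entry, the list of rows, each a list of 4 numbers: the shift along the tool's x, y, z in cm, then the turn about the tool's z in degrees. A call has 1 to 8 rows; each row is the pose to reach, as a shift and turn from the pose commanded when the call began, along the tool's axes at that moment; what a row does not reach only later rows make up. A row lasts 1/12 s, in which the tool goes at most 41.7 mm and 7.16 degrees, less where a joint would pass 70% of its speed; a pose out of reach is approached as far as the arm can. A call with a gripper value outside its range is refused whole. OPENING is the finger opening in cm, from 0 to 8.54, set as the call begins (- or left out, the last holds). The fingers move at their own pace and stop on an object; the grip force is fixed at half the most. Time passes only in rows, so rows that repeat a pose let the fingers close. It gives the time, the measured TCP pose, the force, the opening and the grip force at its end, in the units of the state.
- sensors.read_state(): the state, without advancing time (a new reading comes with each control period).
- get_image(name): name is "scene" or "top"; returns the picture (420x560x3 uint8, blue, green, red); there is no depth.
- camera_params(name): a dict with "mtx" (3x3 intrinsics, pixels), "rvec" (rotation vector, rad) and "tvec" (3), from world to camera coordinates, as OpenCV has them. Camera axes: x right, y down, z forward; pixel columns grow to the right and rows downward; lengths in mm; the calibration is good to about 2 mm. A picture is of the moment at which its call begins. camera_params takes no time and is no camera call.
- order.finish_job(): hands the job in; it is judged then, once.
The state is a dict: "clock": time; "qpos": joint angles; "qd": joint speeds; "tau": joint torques, N m; "eef_pos": TCP position; "tool_rot": TCP orientation; "force": force on the tool from outside, world axes, zero at the start; "torque": the same for the moment, N m; "width": finger opening in mm; "gripper_force": force on a finger pad.
Only numpy, scipy, OpenCV 4.12 (cv2) and the standard library are available. Lean on these libraries where they do the work, as an engineer would, in place of code of your own. Each camera call takes 0.05 s, during which the arm holds its last target. There are 200 camera calls.

### The job

The blue drive arm of the bench drive unit is latched onto its steel ball and has to come off so that the ball can be cleaned. Pull the red latch tab sideways against its spring, towards the side where the steel latch plate hangs down beside the coupler, until the fork under the ball is clear, then lift the arm off the ball and finish still holding it with the gripper, steady, with its coupler end at least 5 cm higher than where it sat. Leave the bottle, dish and vial round it standing where they are.

Things in the scene. Friction and masses are not known exactly. Their poses are not given: they have to be found in the camera images.
- drive_unit: White drive unit fixed to the worktop, 262 x 110 x 29 mm, with a 26 mm steel ball on a 12 mm neck, ball centre 72 mm above the worktop. Origin on the worktop straight below the ball; z up; x runs from the arm's hinge to the ball; y to the left of that, the way the latch is pulled. Hinge cheeks at x = -180 mm, 81 mm high.
- drive_arm: Blue arm, 26 mm wide, about 0.35 kg, hinged to the unit. Origin on the hinge axis, 72 mm high, 180 mm from the ball; x along the arm to the coupler, y along the hinge axis, z up. Level when coupled; unlatched, its coupler end swings up (to 0.9 rad, negative pitch) and falls back if let go. Coupler: cup 45 mm wide, top 23 mm above the ball's centre, spring barrel out to 45 mm on its -y side.
- socket (a point): Centre of the coupler's cup, 180 mm along the arm from the hinge axis: at the ball's centre (72 mm high) while coupled.
- latch_tab (a point): Grip point in the red upright latch tab on the coupler: tab 10 mm thick along y, 26 mm along x, 48 mm tall; the point is mid-tab, 17 mm below its top, 30 mm above its foot (the slide plate), 60 mm above the ball's centre while coupled. It moves with the latch and turns with the arm; axes as the drive arm's.
- latch (a joint): Slide of the latch, m: 0 closed (fork under the ball: the arm cannot rise), grows as the tab is pulled along +y of the drive arm, stop at 0.020. The fork clears the ball from 0.014 up. Spring pushes back with about 4 N at 0, 9 N at 0.020. It shuts when let go; the arm, if then lowered, rests on top of the ball.
- bottle_dil: Bystander: open clear-white plastic bottle, 54 mm wide, 114 mm tall, loose; origin at the centre of its underside.
- petri_0: Bystander: clear round dish, 60 mm wide, 15 mm high, loose; origin at the centre of its underside.
- vial_dark: Bystander: small black vial, 29 mm wide, 53 mm tall, loose; origin at the centre of its underside.

How it is judged:
By the outcome, as a careful person would: the job done as asked, in the order asked, and still so for the second after the job is handed in, while the arm keeps its last pose, push and grip.
It also fails if it takes over 35 s, if anything falls off the work surface, if the arm or the gripper's body presses on something with over 40 N, if the wrist force passes 120 N, or if a joint passes its speed limit or range.

## Working session

There is one attempt and no reset: what is moved stays moved. The work goes in short steps, Python scripts to look and compute and a shell command to move; the robot and the scene stay as the last step left them, time stands still between calls to the robot, and variables do not carry over. Pictures are saved under pics/ and viewed, at most 10 in all, crops included, and the job is handed in when it is done.

```bash
mkdir -p pics; ls; python3 - <<'E'
from cell import sensors,get_image,camera_params
import cv2
for n in("scene","top"):
    cv2.imwrite(f"pics/{n}0.png",get_image(n)); p=camera_params(n); print(n,p)
s=sensors.read_state(); print(s)
E
```

```text
pics
scene {'mtx': array([[456.3468934 ,   0.        , 275.67745134],
       [  0.        , 456.3468934 , 204.38516963],
       [  0.        ,   0.        ,   1.        ]]), 'rvec': array([ 2.141191  , -0.5306493 ,  0.25871299]), 'tvec': array([-473.85742661,  282.19326288,  667.12137512])}
top {'mtx': array([[545.84239497,   0.        , 268.51227699],
       [  0.        , 545.84239497, 208.52819478],
       [  0.        ,   0.        ,   1.        ]]), 'rvec': array([ 2.19239862, -2.15812025,  0.15655909]), 'tvec': array([  27.1756047 ,  575.56340805, 1392.23904995])}
{'clock': 0.1, 'qpos': array([-1.17478524,  0.6292552 ,  0.03844415,  1.51825525, -0.026985  ,
        0.99629968, -0.01997509]), 'qd': array([-7.93114712e-04, -2.13252289e-03, -4.84894497e-04, -5.89240945e-04,
       -7.83833239e-04, -8.81273579e-05, -5.26377833e-04]), 'tau': array([ 3.10825264e-03, -5.64527071e+01,  1.23027094e+00, -1.93970132e+01,
        1.11898652e-02,  5.55635270e-03, -7.43594285e-06]), 'eef_pos': array([289.35008076, 581.42719297, 230.48410034]), 'tool_rot': array([-3.13989339e+00,  2.91139845e-05,  2.67981545e+00]), 'force': array([-0.19209188,  0.04657199, -0.50380766]), 'torque': array([-0.05644654, -0.03817642,  0.05260047]), 'gripper_force': 0.0, 'width': 85.38950258404722}
```

View pics/scene0.png

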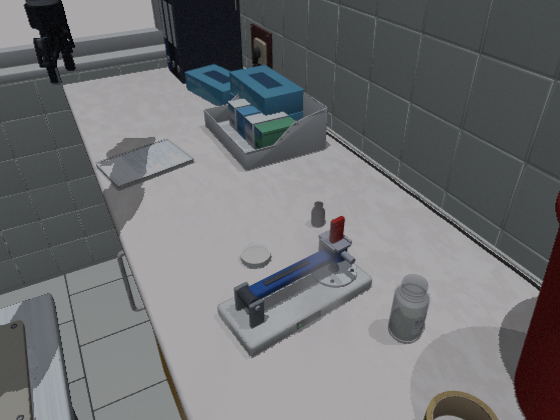

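View pics/top0.png

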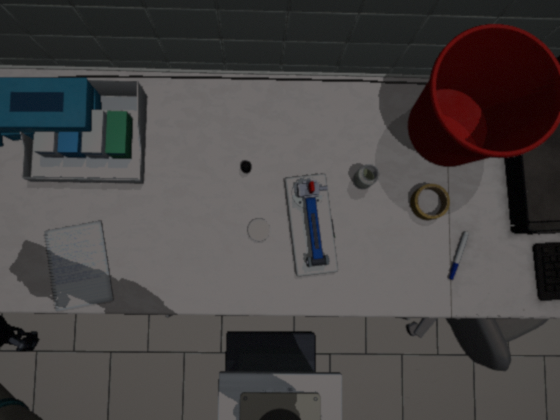

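The scene view shows the blue arm running from the hinge (250,300) to the coupler (335,240), with the red tab at (337,229). In the top view the tab is at about (311,187) and the hinge at (316,260). Next I'll measure from both views and zoom in on the coupler.

```bash
cat > h.py <<'E'
import numpy as np,cv2
from cell import sensors,get_image,camera_params
def P(n):
    c=camera_params(n);R=cv2.Rodrigues(c["rvec"])[0];return c["mtx"],R,c["tvec"].ravel()
def tri(a,b):
    M=[K@np.c_[R,t] for K,R,t in (P("scene"),P("top"))]
    X=cv2.triangulatePoints(M[0],M[1],np.float64(a).reshape(2,1),np.float64(b).reshape(2,1)).ravel();return X[:3]/X[3]
def ray(n,uv,z):
    K,R,t=P(n);d=R.T@np.linalg.solve(K,[*uv,1]);c=-R.T@t;return c+d*(z-c[2])/d[2]
def proj(n,X):
    K,R,t=P(n);p=K@(R@np.float64(X)+t);return p[:2]/p[2]
def mask(im,col,box):
    x0,y0,x1,y1=box;b,g,r=[im[:,:,i].astype(int) for i in range(3)]
    m=(r>1.8*np.maximum(g,b))&(r>60) if col=="r" else (b>1.6*g)&(b>1.6*r)&(b>40)
    k=np.zeros_like(m);k[y0:y1,x0:x1]=1;return (m&k).astype(np.uint8)
BX={"scene":(230,190,370,330),"top":(285,165,345,285)}
def blob(n,col,im=None):
    im=get_image(n) if im is None else im
    m=mask(im,col,BX[n]);k,l,s,c=cv2.connectedComponentsWithStats(m)
    i=1+s[1:,4].argmax();ys,xs=np.where(l==i);p=np.c_[xs,ys].astype(np.float32)
    return c[i],cv2.minAreaRect(p),s[i],p
E
python3 - <<'E'
from h import *
o={}
for n in("scene","top"):
    im=get_image(n)
    for c in "rb":
        o[n,c]=blob(n,c,im); print(n,c,o[n,c][:3])
print("tab",tri(o["scene","r"][0],o["top","r"][0]))
print("arm mid",tri(o["scene","b"][0],o["top","b"][0]))
p=o["top","b"][3]; vx,vy,x,y=cv2.fitLine(p,cv2.DIST_HUBER,0,.01,.01).ravel()
a,b=ray("top",(x-30*vx,y-30*vy),80),ray("top",(x+30*vx,y+30*vy),80);print(a,b,np.degrees(np.arctan2(*(b-a)[[1,0]])))
A=cv2.resize(get_image("scene")[180:350,210:440],None,fx=3,fy=3,interpolation=cv2.INTER_CUBIC)
B=cv2.resize(get_image("top")[155:285,230:390],None,fx=4.4,fy=4.4,interpolation=cv2.INTER_CUBIC)
cv2.imwrite("pics/a.png",A);cv2.imwrite("pics/b.png",cv2.convertScaleAbs(B,alpha=1.6))
E
```

```text
scene r (array([337.33149171, 226.25966851]), ((338.0, 228.0), (12.0, 24.0), 0.0), array([332, 216,  13,  25, 181], dtype=int32))
scene b (array([270.89607843, 284.26470588]), ((274.20001220703125, 281.9000244140625), (15.20526123046875, 51.42955780029297), 63.43495178222656), array([248, 264,  50,  34, 510], dtype=int32))
top r (array([311.80645161, 185.5483871 ]), ((311.5, 185.5), (9.0, 3.0), 90.0), array([310, 181,   4,  10,  31], dtype=int32))
top b (array([313.56097561, 227.66075388]), ((313.78997802734375, 228.0299835205078), (61.37687301635742, 10.323759078979492), 81.8698959350586), array([306, 198,  18,  61, 451], dtype=int32))
tab [621.08629678 -65.62792201 131.80143287]
arm mid [511.44906403 -73.9652606   59.01732036]
[599.93961468 -65.50589821  80.        ] [449.78965462 -84.76356259  80.        ] -172.69136120494198
```

View pics/a.png

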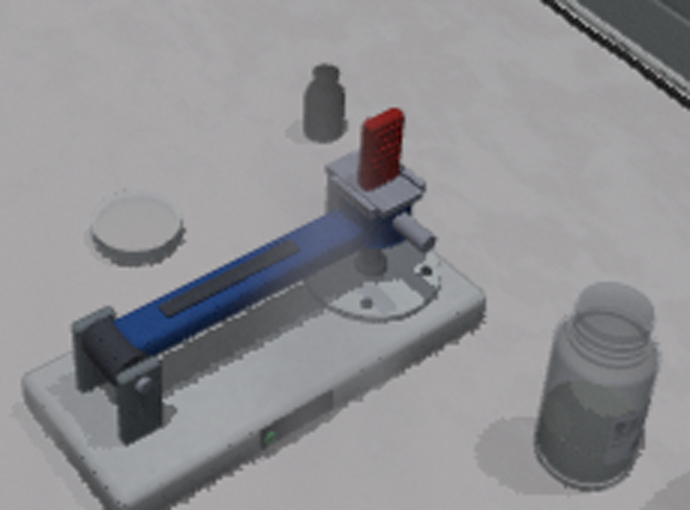

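View pics/b.png

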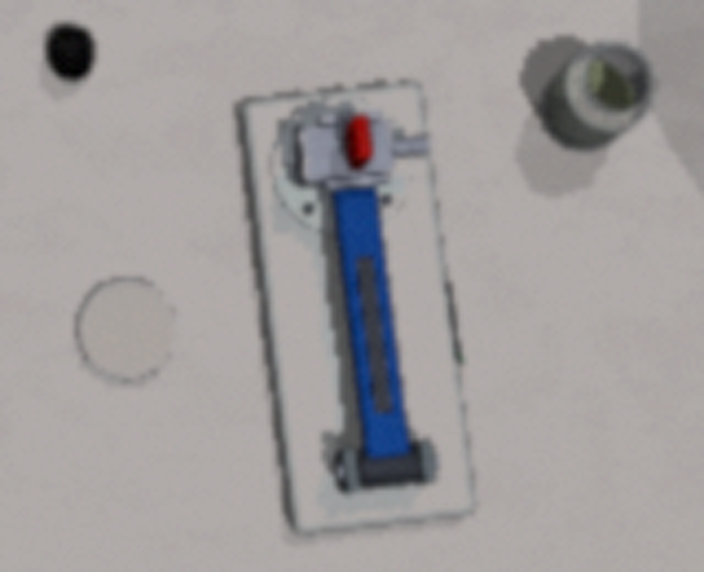

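The steel latch plate hangs on the left in the top crop, at about (297,150), which is world +y. The barrel is on the right at (410,145), and the bottle and vial are well clear of the tab. The tab's triangulated height of 132 mm matches the expected value. Now I'll refine the tab position and work out the approach.

```bash
cat >> h.py <<'E'
def rel(target,yawdeg=None):
    s=sensors.read_state();p=s["eef_pos"];R=cv2.Rodrigues(np.zeros(3))[0]
    from scipy.spatial.transform import Rotation as Ro
    R=Ro.from_euler("xyz",s["tool_rot"]).as_matrix();y=np.degrees(s["tool_rot"][2])
    print("eef",p.round(1),"rpy",np.degrees(s["tool_rot"]).round(1),"shift cm",(R.T@(np.float64(target)-p)/10).round(2),"turn",None if yawdeg is None else round(y-yawdeg,1))
E
python3 - <<'E'
from h import *
im=get_image("top")
c,r,s,p=blob("top","r",im); print(s, [ray("top",c,z).round(1) for z in(132,145,149)])
for z in (149,): print([ray("top",q,z).round(1) for q in ((312,181),(312,190),(309.5,185.5),(313.8,185.5))])
i2=get_image("scene");c2,r2,s2,p2=blob("scene","r",i2)
t=p2[:,1].min();tp=p2[p2[:,1]<t+2].mean(0);bt=p2[p2[:,1]>p2[:,1].max()-2].mean(0);print(tp,bt)
for z in(132,149): print(ray("scene",c2,z).round(1),ray("scene",tp,z).round(1))
print("cam",[(-R.T@t).round() for K,R,t in(P("top"),P("scene"))])
X=np.array([621,-66,132]);print(proj("top",X),proj("scene",X), proj("top",X+[0,0,17]))
# hinge / base edges for yaw: white plate in top
g=cv2.cvtColor(im,cv2.COLOR_BGR2GRAY)
m=mask(im,"b",(285,195,345,265));ys,xs=np.where(m);q=np.array([ray("top",(x,y),85)[:2] for x,y in zip(xs,ys)],np.float32)
vx,vy,x,y=cv2.fitLine(q,cv2.DIST_HUBER,0,.01,.01).ravel();print("yaw",np.degrees(np.arctan(vy/vx)),"y on axis at x=621,440",[y+(X0-x)*vy/vx for X0 in(621,440)])
print("bottle",ray("top",(369,173),114),"vial",ray("top",(246,166),53),"petri",ray("top",(258,230),15))
rel([621,-66,230],7.3)
E
```

```text
[310 181   4  10  32] [array([622.3, -66. , 132. ]), array([620.2, -64.6, 145. ]), array([619.6, -64.2, 149. ])]
[array([630.4, -64.7, 149. ]), array([608.4, -64.8, 149. ]), array([619.2, -58.7, 149. ]), array([619.4, -69.1, 149. ])]
[340.66666 216.66667] [337.42856 239.42857]
[619.8 -65.2 132. ] [639.6 -45.8 132. ]
[606.8 -82.6 149. ] [625.9 -63.8 149. ]
cam [array([ 411.,   76., 1448.]), array([ 251., -556.,  614.])]
[311.76746502 185.93372171] [338.25939453 226.17076576] [312.52870649 184.83644539]
yaw 7.3900304 y on axis at x=621,440 [np.float32(-61.798916), np.float32(-85.27469)]
bottle [ 659.16501029 -210.82962763  114.        ] vial [682.70548032  96.76528337  53.        ] petri [519.79931673  62.60295074  15.        ]
eef [289.5 581.9 231.2] rpy [-180.    -0.   153.5] shift cm [-58.54 -43.23   0.13] turn 146.2
```

```bash
python3 -m inch '[[[-3.2,-2.4,0,7],[-6.4,-4.8,0,14],[-9.6,-7.2,0,21],[-12.8,-9.6,0,28],[-16,-12,0,35],[-19.2,-14.4,0,42],[-22.4,-16.8,0,49],[-25.6,-19.2,0,56]]]' 5; python3 -c "
from h import *
rel([620,-64,230],7.4);print(sensors.read_state()['qpos'].round(2))"
```

```text
clock: 1.07
eef_pos: [433.8, 294.3, 231.7]
tool_rot: [3.141, -0.001, 1.697]
force: [-0.5, -0.4, 0.4]
width: 50.1
gripper_force: 0.0
eef [433.8 294.3 231.7] rpy [180.   -0.   97.2] shift cm [-37.89  13.97   0.15] turn 89.8
[-0.87  0.46  0.32  1.87 -0.19  0.83 -0.33]
```

```bash
python3 -m inch '[[[-3.7,1.4,0,7],[-7.4,2.8,0,14],[-11.1,4.1,0,21],[-14.8,5.5,0,28],[-18.5,6.9,0,35],[-22.2,8.2,0,42],[-25.9,9.6,0,49],[-29.6,11,0,56]]]'; python3 -c "
from h import *
rel([620,-64,230],7.4);print(sensors.read_state()['qpos'].round(2))"
```

```text
clock: 1.73
eef_pos: [581.8, 15.4, 231.6]
tool_rot: [-3.142, -0.001, 0.719]
force: [1.2, 0.2, 0.4]
width: 50.2
gripper_force: 0.0
eef [581.8  15.4 231.6] rpy [-180.    -0.    41.2] shift cm [-2.36  8.49  0.15] turn 33.8
[-0.44  0.59  0.58  1.72 -0.39  0.94 -0.55]
```

```bash
python3 -m inch '[[[-0.8,2.8,0,7],[-1.6,5.6,0,14],[-2.4,8.5,0,21],[-2.4,8.5,0,28],[-2.4,8.5,0,33.8],[-2.4,8.5,0,33.8],[-2.4,8.5,0,33.8]]]' ; python3 - <<'E'
from h import *
rel([620,-64,115],7.4);print(sensors.read_state()['qpos'].round(2))
A=cv2.resize(get_image("scene")[120:320,230:430],None,fx=3,fy=3,interpolation=cv2.INTER_CUBIC)
cv2.imwrite("pics/c.png",A)
E
```

```text
clock: 2.32
eef_pos: [619.5, -62.2, 231.0]
tool_rot: [-3.141, 0.0, 0.138]
force: [-0.2, -0.2, -0.9]
width: 49.9
gripper_force: 0.0
eef [619.5 -62.2 231. ] rpy [-180.     0.     7.9] shift cm [ 0.03  0.19 11.6 ] turn 0.5
[-0.36  0.69  0.73  1.61 -0.52  1.04 -0.91]
```

View pics/c.png

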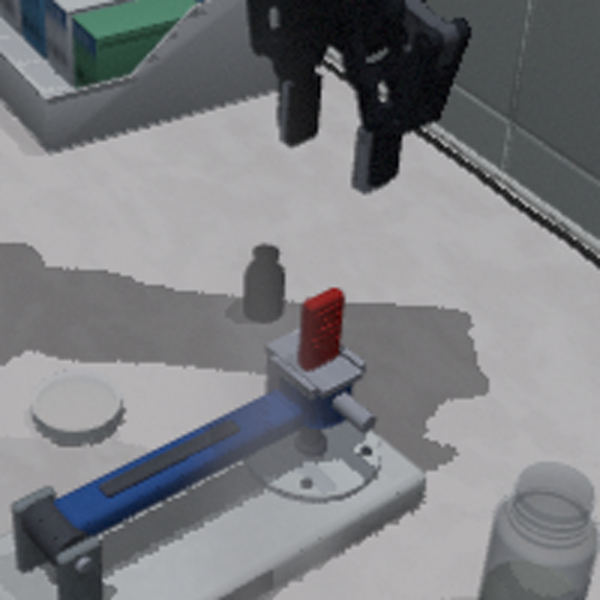

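The open fingers, at (300,140) and (375,185) in the crop, straddle the line above the red tab at (322,325). Descending.

```bash
python3 -m inch '[[[0,0.15,3,-0.4],[0,0.15,6,-0.4],[0,0.15,8.5,-0.4],[0,0.15,10.5,-0.4],[0,0.15,11.5,-0.4],[0,0.15,11.5,-0.4],[0,0.15,11.5,-0.4]]]' ; python3 - <<'E'
from h import *
rel([620,-64,115],7.4)
A=cv2.resize(get_image("scene")[170:290,270:410],None,fx=4,fy=4,interpolation=cv2.INTER_CUBIC)
cv2.imwrite("pics/d.png",A)
E
```

```text
clock: 2.95
eef_pos: [620.0, -64.0, 116.8]
tool_rot: [3.142, -0.0, 0.143]
force: [-0.1, -0.1, 0.4]
width: 49.8
gripper_force: 0.0
eef [620.  -64.  116.8] rpy [180.   -0.    8.2] shift cm [-0.   -0.    0.18] turn 0.8
```

View pics/d.png

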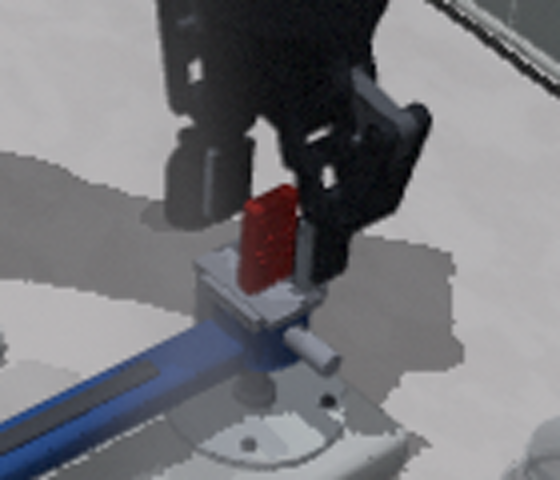

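The tab at (268,240) stands between the fingers, at (208,190) and (318,260). Closing in steps.

```bash
python3 -m inch '[[[0,0,0.2,0.8],[0,0,0.2,0.8],[0,0,0.2,0.8],[0,0,0.2,0.8]]]' 1.8; python3 -m inch '[[[0,0,0,0],[0,0,0,0],[0,0,0,0],[0,0,0,0],[0,0,0,0],[0,0,0,0]]]' 0; python3 - <<'E'
from h import *
print(sensors.read_state()["force"]); rel([620,-64,115],7.4)
E
```

```text
clock: 3.33
eef_pos: [620.1, -64.0, 114.9]
tool_rot: [3.142, -0.001, 0.128]
force: [-0.2, 0.3, -0.1]
width: 17.8
gripper_force: 0.0
clock: 3.83
eef_pos: [620.0, -64.5, 114.8]
tool_rot: [3.141, -0.001, 0.128]
force: [-0.7, -0.9, 5.5]
width: 9.1
gripper_force: 60.0
[-0.67985984 -0.8928829   5.48619616]
eef [620.  -64.5 114.8] rpy [180.   -0.    7.3] shift cm [ 0.   -0.05 -0.02] turn -0.1
```

```bash
python3 -m inch '[[[0,-0.3,0,0],[0,-0.6,0,0],[0,-0.9,0,0],[0,-1.2,0,0],[0,-1.2,0,0],[0,-1.2,0,0]]]'; python3 -m inch '[[[0,-0.2,0,0],[0,-0.4,0,0],[0,-0.5,0,0],[0,-0.5,0,0],[0,-0.5,0,0]]]'; python3 - <<'E'
from h import *
print(sensors.read_state()["force"]); rel([620,-64,115],7.4)
for n in("scene","top"): print(n,blob(n,"b")[0])
A=cv2.resize(get_image("scene")[170:290,270:410],None,fx=4,fy=4,interpolation=cv2.INTER_CUBIC)
cv2.imwrite("pics/e.png",A)
E
```

```text
clock: 4.33
eef_pos: [618.7, -54.5, 114.8]
tool_rot: [3.138, -0.001, 0.127]
force: [0.8, -6.4, 4.0]
width: 9.2
gripper_force: 59.9
clock: 4.75
eef_pos: [618.2, -50.4, 114.8]
tool_rot: [3.137, -0.001, 0.127]
force: [0.8, -6.3, 3.4]
width: 9.3
gripper_force: 59.7
[ 0.75128646 -6.34440066  3.43224262]
eef [618.2 -50.4 114.8] rpy [ 1.797e+02 -1.000e-01  7.300e+00] shift cm [ 0.01  1.38 -0.01] turn -0.1
scene [271.4127907  284.03100775]
top [315.28985507 239.69927536]
```

View pics/e.png

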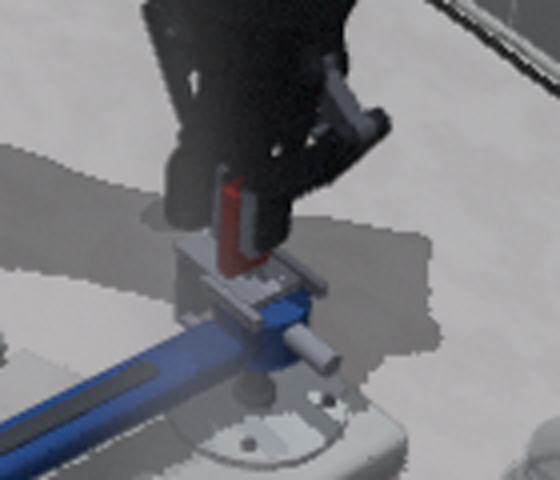

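The slide has shifted left with the tab at (232,235), about 14 mm so far at 6.4 N. I'll pull a little further for margin.

```bash
python3 -m inch '[[[0,-0.15,0,0],[0,-0.3,0,0],[0,-0.3,0,0],[0,-0.3,0,0]]]'; python3 - <<'E'
from h import *
rel([620,-64,115],7.4)
E
```

```text
clock: 5.23
eef_pos: [617.8, -47.8, 114.8]
tool_rot: [3.136, -0.002, 0.126]
force: [0.4, -7.0, 3.4]
width: 9.0
gripper_force: 59.6
eef [617.8 -47.8 114.8] rpy [ 1.797e+02 -1.000e-01  7.200e+00] shift cm [ 0.01  1.64 -0.01] turn -0.2
```

```bash
python3 -m inch '[[[-0.07,0,-0.2,0],[-0.14,0,-0.39,0],[-0.21,0,-0.58,0],[-0.28,0,-0.78,0],[-0.28,0,-0.78,0]]]'; python3 - <<'E'
from h import *
rel([620,-64,115],7.4);print(blob("scene","b")[0])
E
```

```text
clock: 5.65
eef_pos: [615.6, -47.8, 122.0]
tool_rot: [3.136, -0.003, 0.126]
force: [2.8, -8.2, -5.5]
width: 9.3
gripper_force: 58.3
eef [615.6 -47.8 122. ] rpy [ 1.797e+02 -1.000e-01  7.200e+00] shift cm [0.23 1.66 0.71] turn -0.2
[271.10984848 283.36174242]
```

```bash
python3 -m inch '[[[-0.15,0,-0.39,0],[-0.31,0,-0.77,0],[-0.48,0,-1.15,0],[-0.66,0,-1.52,0],[-0.85,0,-1.89,0],[-1.04,0,-2.25,0],[-1.04,0,-2.25,0]]]'; python3 - <<'E'
from h import *
rel([620,-64,115],7.4);print(blob("scene","b")[0])
A=cv2.resize(get_image("scene")[140:320,230:410],None,fx=3.3,fy=3.3,interpolation=cv2.INTER_CUBIC)
cv2.imwrite("pics/f.png",A)
E
```

```text
clock: 6.28
eef_pos: [605.2, -49.1, 144.8]
tool_rot: [3.136, -0.003, 0.126]
force: [4.0, -8.0, -4.7]
width: 9.2
gripper_force: 58.3
eef [605.2 -49.1 144.8] rpy [179.7  -0.2   7.2] shift cm [1.27 1.65 2.99] turn -0.2
[270.82709447 281.02317291]
```

View pics/f.png

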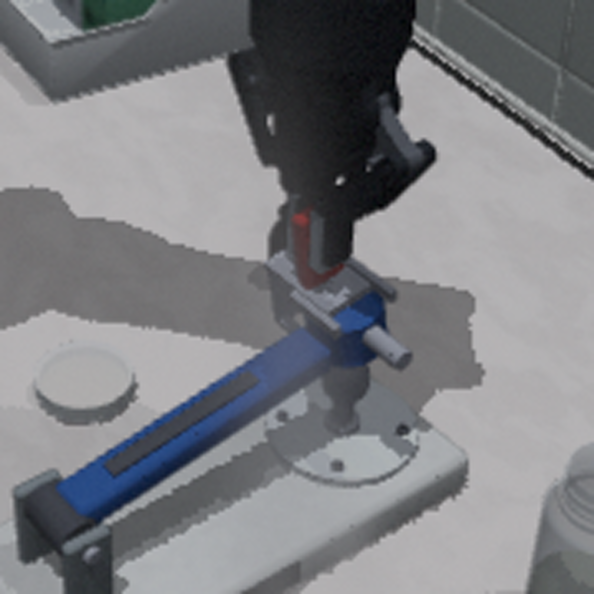

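The arm has come off the ball: the ball and neck are visible at (345,400), below the raised coupler at (355,335). I'll carry on along the arc.

```bash
python3 -m inch '[[[-0.2,0,-0.36,0],[-0.41,0,-0.72,0],[-0.63,0,-1.07,0],[-0.85,0,-1.42,0],[-1.08,0,-1.76,0],[-1.32,0,-2.1,0],[-1.57,0,-2.44,0],[-1.82,0,-2.77,0]]]';python3 -m inch '[[[-0.15,0,-0.19,0],[-0.31,0,-0.38,0],[-0.46,0,-0.56,0],[-0.46,0,-0.56,0],[-0.46,0,-0.56,0],[-0.46,0,-0.56,0],[-0.46,0,-0.56,0]]]'; python3 - <<'E'
from h import *
rel([620,-64,115],7.4)
s=get_image("scene");t=get_image("top");print(sensors.read_state()["qd"].round(3))
A=cv2.resize(s[140:320,220:440],None,fx=2.5,fy=2.5);cv2.imwrite("pics/g.png",A)
E
```

```text
clock: 7.05
eef_pos: [587.5, -51.2, 172.2]
tool_rot: [3.136, -0.003, 0.126]
force: [3.8, -8.0, -5.1]
width: 9.2
gripper_force: 58.3
clock: 7.63
eef_pos: [583.0, -51.8, 177.7]
tool_rot: [3.136, -0.003, 0.126]
force: [4.0, -8.8, -4.0]
width: 9.3
gripper_force: 58.3
eef [583.  -51.8 177.7] rpy [179.7  -0.2   7.2] shift cm [3.5  1.64 6.29] turn -0.2
[-0.002 -0.001 -0.    -0.001 -0.     0.001  0.001]
```

View pics/g.png

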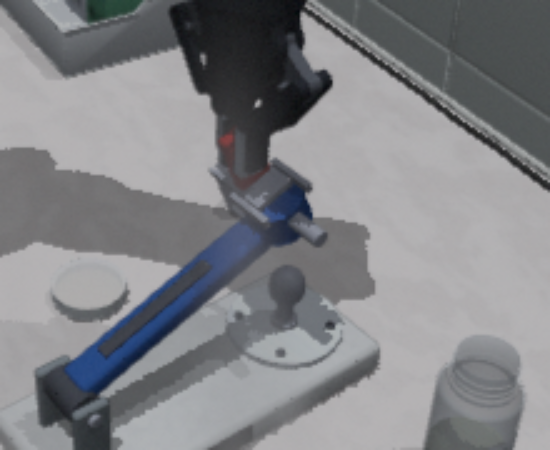

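The ball at (287,285) is fully clear and the coupler at (290,215) is held up by the tab. The TCP has risen 63 mm, which puts the socket about 66 mm higher. The dish and bottle are where they were, and the grip is steady. Handing in.

```bash
python3 -c "
from cell import order
print(order.finish_job())"
```

```text
the job is handed in; nothing more can be done
None
```

I pulled the latch about 17 mm, lifted the arm off the ball with its coupler end about 6.5 cm up, and handed the job in at about 8 s with the gripper still holding the tab steady; the bottle and dish stood untouched in the last picture, and the vial, out of its frame, was never approached.

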